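Refill the garnish carousel from the weighing scoop and present the pot

ROBOT

A 6-joint arm with a two-finger parallel gripper is mounted at the origin on the work surface. World frame = base frame: x ahead of the robot, y to its left, z up, the work surface at z = 0. Lengths are in m, angles in rad, forces in N, time in s.
With the tool pointing down it reaches from about 0.35 to 0.775 m from the base axis. Payload 5.5 kg.
Tool frame: the origin (TCP) lies on the centre line of the jaws, within the pads' length; the fingertips stand 11 mm ahead of it and the grasp point (between the pads) lies 8 mm behind it (env.tip_extent is the distance from the TCP to the fingertips, in m); z points along the fingers, y is the line along which they close (so a half turn about z gives the same grasp; the last joint's range is limited). The gripper opens to 85 mm and grips with 20 to 120 N. Pads are 22 mm wide; open, the fingers measure 114 mm over their backs; the gripper's body (76 mm by 85 mm) begins 54 mm behind the grasp point. The pads swing forward as they close: fully open they stand 13 mm farther back than shut.
Start: joints at [-1.323, 0.313, 0.046, 1.304, 0, 1.431], TCP at [0.217, -0.532, 0.242] pointing down, gripper open.
Joint ranges: [-2.76, 2.76], [-0.86, 1.69], [-1.03, 1.26], [-2.2, 2.34], [-1.47, 1.5], [-3.14, 3.14]. Speed limits (rad/s): [2.57, 2.57, 3.14, 3.14, 3.14, 3.14].

INTERFACE

Orientations are given as a unit quaternion [w, x, y, z].
In Python, from workcell import env gives the robot as it stands.
- The arm moves only by the shell command python3 -m jog 'ROWS' [FORCE]. ROWS is JSON, a list of rows, each a list of 5 numbers: the gripper's target within -1 to 1 (shut at 1, half-way at 0, fully open at -1), then the shift along the tool's x, y, z in m, then the turn about the tool's z in degrees. In form: [[fingers, tx, ty, tz, turn], ...]. A call has 1 to 5 rows; each row shifts and turns the commanded pose from where the row before left it, along the tool's axes as they then stand; what a row does not reach is not made up. A row lasts 1/12 s, in which the tool goes at most 41.7 mm and 7.16 degrees, less where a joint would pass 70% of its speed; a pose out of reach is approached as far as the arm can. A call is refused whole if a number of a shift passes 0.0417 or a number of a turn 7.16, either way. A call with a gripper value outside its range is refused whole. The fingers move at their own pace and stop on an object; FORCE is the grip in N (left out, the last holds). Time passes only in rows, so rows that do not move let the fingers close. It gives the time, the measured TCP pose, the force, the opening and the grip force at its end, in the units of the state.
- env.get_state(): the state, without advancing time (a new reading comes with each control period).
- env.read_camera(name): name is "scene" or "top" or "wrist"; returns a dict with "img" (480x640x3 uint8, red, green, blue), "fov_y" (degrees; the focal length in pixels is half the picture's height over the tangent of half this angle, whatever the lens; pixels are square), "cx", "cy" (the principal point, pixels), "D" ([k1, k2, p1, p2, k3] as OpenCV has them; the pictures are not rectified), "T" (4x4, takes a point from camera to world coordinates). Camera axes: x right, y up, looking along -z (the intrinsics and any distortion apply to the point x, -y, -z); pixel columns grow to the right and rows downward; lengths in m; the calibration is good to about 2 mm. A picture is of the moment at which its call begins. There is no depth.
- env.hand_in(): hands the job in; it is judged then, once.
The state is a dict: "clock": time; "joint_pos": joint angles; "qvel": joint speeds; "tau": joint torques, N m; "tcp_pos": TCP position; "orientation": TCP orientation; "wrist_force": force on the tool from outside, world axes, zero at the start; "ft_torque": the same for the moment, N m; "finger_gap": finger opening in m; "grip_force": force on a finger pad.
Only numpy, scipy, OpenCV 4.12 (cv2) and the standard library are available. Lean on these libraries where they do the work, as an engineer would, in place of code of your own. Each camera call takes 0.05 s, during which the arm holds its last target. There are 200 camera calls.

TASK

Tip all five radishes out of the weighing scoop into the empty green-collared pot of the garnish carousel, and set the empty scoop back down on the scale without dropping it. Then gently turn the carousel until the green-collared pot faces the front edge of the bench, the edge at which the robot stands, and finish with the gripper still holding the carousel still there. Spill nothing and leave the bottles, mill, jar, tub, ramekin and spoon where they are.

Things in the scene. Friction and masses are not known exactly. Their poses are not given: they have to be found in the camera images.
- scoop: Blue plastic weighing scoop, 0.11-0.22 kg, starts level on the scale platform holding five radishes. Origin: centre of its underside, z up, +x to its open pouring end. Floor 3 mm thick, flat from x = -70 to +34 mm. Parallel side walls 58 mm over all (along y), 45 mm high from x = -70 to +40 mm, with a thin bead on top. Centre of mass near x = -10 mm.
- scoop_lip (a point): Middle of the scoop's open pouring lip: x = +80, z = 20 mm in the scoop's frame. From x = 34 mm the floor ramps up to it at about 21 degrees, between low sloping side walls. Tipped nose-down by 50 degrees or more, all the radishes roll out over it.
- scoop_grip (a point): Good place to grip the scoop: midway between its side walls, x = -5, z = 26 mm in its frame; fingers close along the scoop's y on the outer faces, 58 mm apart. 30 N of grip carries it firmly.
- scale: White electronic bench scale, fixed, 220 x 230 mm body with a dark-panelled display on the side that faces the robot (local -x; it reaches to x = -195 mm). Origin: on the bench under the centre of its steel platform (200 mm along x, 210 mm along y, top at z = 60 mm).
- platform (a point): Centre of the top face of the scale's steel platform, 60 mm above the bench; the scoop goes back on it, upright, within about 60 mm of this point.
- carousel_base: Fixed round foot of the carousel, 210 mm across. Origin: on the bench, on the vertical turning axis. Its axes are parallel to the world's: the front edge of the bench lies towards -x, so the front of the carousel is straight towards -x from this point (parallel to world x, not aimed at the robot's base).
- turntable: Turning part of the carousel: steel disc 300 mm across with four pots, centres 92 mm from the axis, rims 112 mm above the bench. Origin: on the axis, 30 mm above the bench; local -x points to the green pot. It starts with that pot 45 to 132 degrees round from the front, on the scale side (-y), turns freely both ways (0.035 N m friction) and stays where it is left.
- green_pot (a point): Centre of the mouth of the empty pot with the green collar, at rim height (112 mm above the bench). The only empty pot (yellow, blue and white collars are full). Inside: 96 mm wide at the mouth, 86 mm at the floor, 66 mm deep. It turns with the carousel.
- handle (a point): Middle of the carousel's black bar handle, on the turning axis, 152 mm above the bench. The bar lies along the turntable x axis and is 90 mm long, 14 mm thick and 20 mm high (142 to 162 mm above the bench); grip it across its 14 mm from above, firmly (a light grip slips in a quick turn).
- radish1: One of five alike pink-red radishes, a ball 25 mm across, 11 g, loose in the scoop at the start. Origin: its centre.
- radish2: One of five alike pink-red radishes, a ball 25 mm across, 11 g, loose in the scoop at the start. Origin: its centre.
- radish3: One of five alike pink-red radishes, a ball 25 mm across, 11 g, loose in the scoop at the start. Origin: its centre.
- radish4: One of five alike pink-red radishes, a ball 25 mm across, 11 g, loose in the scoop at the start. Origin: its centre.
- radish5: One of five alike pink-red radishes, a ball 25 mm across, 11 g, loose in the scoop at the start. Origin: its centre.
- sauce_red: Bystander: red squeeze bottle, 54 mm across, 180 tall, loose; leave it alone. Origin: centre of its underside.
- sauce_mayo: Bystander: cream-coloured squeeze bottle, 54 mm across, 180 tall, loose; leave it alone. Origin: centre of its underside.
- pepper_mill: Bystander: dark wooden pepper mill, 54 mm across, 156 tall, loose; leave it alone. Origin: centre of its underside.
- ramekin: Bystander: white ramekin, 70 mm across, 35 tall, loose; leave it alone. Origin: centre of its underside.
- deli_tub: Bystander: orange-brown lidded tub, 100 mm across, 59 tall, loose; leave it alone. Origin: centre of its underside.
- spoon: Bystander: spoon, lying flat, loose; leave it alone. Origin: centre of its underside.
- spice_jar: Bystander: amber spice jar with black cap, 48 mm across, 95 tall, loose; leave it alone. Origin: centre of its underside.

How it is judged:
On the way, in this order (a step that is already met when the one before it is completed fails the run):
1. all five radishes are in the green-collared pot (horizontal distance between each of radish1, radish2, radish3, radish4, radish5 and green_pot below 0.05 m and height (world z) of radish1 between 0.042 and 0.112 m and height (world z) of radish2 between 0.042 and 0.112 m and height (world z) of radish3 between 0.042 and 0.112 m and height (world z) of radish4 between 0.042 and 0.112 m and height (world z) of radish5 between 0.042 and 0.112 m), for 0.2 s.
2. the scoop stands on the scale again, let go (horizontal distance between scoop and platform below 0.065 m and z of scoop in the frame of scale between 0.053 and 0.068 m and angle between scoop's own z axis and vertical below 0.1 rad and linear speed of scoop below 0.03 m/s and contact force between the fingers and scoop below 0.05 N), for 0.2 s.
3. the green-collared pot faces front and the fingers hold the carousel still (y of green_pot in the frame of carousel_base between -0.016 and 0.016 m and x of green_pot in the frame of carousel_base below 0 m and contact force between the fingers and turntable above 1 N and angular speed of turntable below 0.05 rad/s), for 0.2 s.
At the end, for the whole second after the job is handed in: The five radishes lie in the green-collared pot below its rim; the scoop stands upright, let go, on the scale, within 65 mm of the platform centre; that pot is within 16 mm (10 degrees) of straight in front of the axis; the fingers bear on the carousel with over 1 N and it is still (0.05 rad/s) (all of step 1 and all of step 2 and all of step 3); the arm keeps its last pose, push and grip.
It fails at once if the scoop is dropped (moves faster than 0.7 m/s with no finger on it) (linear speed of scoop above 0.7 m/s and contact force between the fingers and scoop below 0.05 N).
It fails at once if the carousel is spun faster than 3 rad/s (angular speed of turntable above 3 rad/s).
It fails at once if a bystander on the bench is moved by more than 30 mm (distance of any of sauce_red, sauce_mayo, pepper_mill, ramekin, deli_tub, spoon, spice_jar from where it was at the start of the episode above 0.03 m).
It also fails if it takes over 61 s, if anything falls off the work surface, if the arm or the gripper's body presses on something with over 40 N, if the wrist force passes 120 N, or if a joint passes its speed limit or range.

## Working session

There is one attempt and no reset: what is moved stays moved. The work goes in short steps, Python scripts to look and compute and a shell command to move; the robot and the scene stay as the last step left them, time stands still between calls to the robot, and variables do not carry over. Pictures are saved under pics/ and viewed, at most 10 in all, crops included, and the job is handed in when it is done.

```bash
ls; mkdir -p pics; cat > h.py <<'E'
import numpy as np, cv2
from workcell import env
def cam(n):
    c=env.read_camera(n); f=240/np.tan(np.radians(c["fov_y"])/2)
    c["K"]=np.array([[f,0,c["cx"]],[0,f,c["cy"]],[0,0,1.]]); c["T"]=np.array(c["T"]); c["D"]=np.array(c["D"],float); return c
def save(c,p): cv2.imwrite(p,c["img"][:,:,::-1])
def at(c,uv,z):
    p=cv2.undistortPoints(np.array(uv,float).reshape(-1,1,2),c["K"],c["D"]).reshape(-1,2)
    d=np.c_[p[:,0],-p[:,1],-np.ones(len(p))]@c["T"][:3,:3].T; o=c["T"][:3,3]
    return o+d*((z-o[2])/d[:,2])[:,None]
def proj(c,P):
    q=(np.array(P,float).reshape(-1,3)-c["T"][:3,3])@c["T"][:3,:3]; q[:,1:]*=-1
    return cv2.projectPoints(q,np.zeros(3),np.zeros(3),c["K"],c["D"])[0].reshape(-1,2)
E
python3 - <<'E'
from h import *
import pickle
for n in("top","scene"):
    c=cam(n); save(c,f"pics/{n}0.png"); print(n,c["T"].round(3).tolist(),c["fov_y"],c["D"])
    pickle.dump(c,open(n+".pkl","wb"))
s=env.get_state(); print(s, env.tip_extent)
E
```

```text
pics
top [[0.024, 0.987, -0.161, 0.328], [-0.999, 0.027, 0.017, 0.071], [0.021, 0.16, 0.987, 1.568], [0.0, 0.0, 0.0, 1.0]] 44.04260257390234 [-0.01899415  0.          0.          0.          0.        ]
scene [[0.814, -0.412, 0.409, 1.001], [0.58, 0.562, -0.589, -0.582], [0.013, 0.717, 0.697, 0.853], [0.0, 0.0, 0.0, 1.0]] 53.575172817237096 [-0.06615396  0.          0.          0.          0.        ]
{'clock': 0.1, 'joint_pos': array([-1.32258672e+00,  3.13908309e-01,  4.50762229e-02,  1.30361815e+00,
       -3.63838314e-05,  1.43121791e+00]), 'qvel': array([-0.00052714, -0.00199986,  0.00256771,  0.00027938,  0.00162581,
       -0.00025681]), 'tau': array([ 1.49399359e-03, -4.81725168e+01,  2.99244958e+01,  1.26886839e-02,
       -2.42394763e-04, -6.87911594e-06]), 'tcp_pos': array([ 0.21731143, -0.53186312,  0.24150102]), 'orientation': array([-8.24749982e-04,  9.81261034e-01,  1.92681340e-01, -6.30596681e-05]), 'wrist_force': array([-0.11310418,  0.00888761, -0.58818337]), 'ft_torque': array([-0.00438368, -0.05052679,  0.02722458]), 'grip_force': 0.0, 'finger_gap': 0.08540945504597137} 0.011
```

View pics/top0.png

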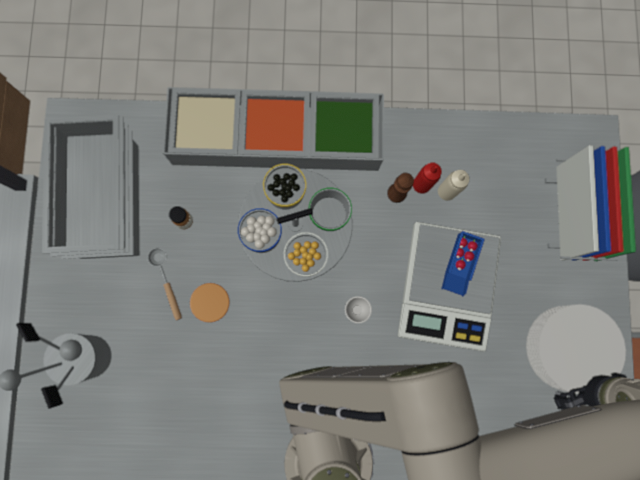

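View pics/scene0.png

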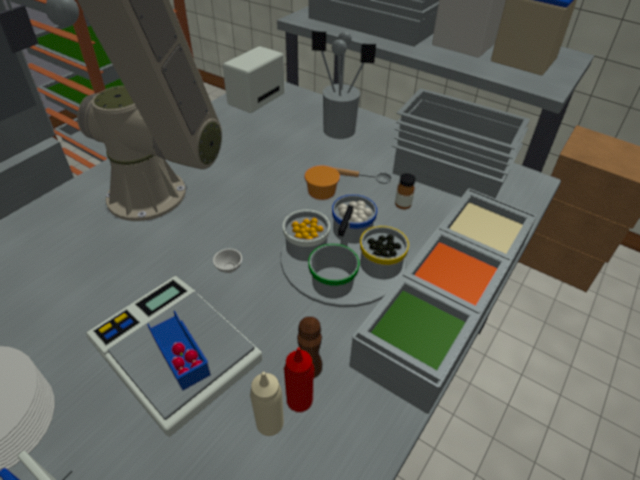

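The commands can't tilt the tool, so I'll have to pivot the scoop in the pads using fixed contacts. First I need accurate poses.

```bash
python3 - <<'E'
from h import *
import pickle
c=pickle.load(open("top.pkl","rb"))
cv2.imwrite("pics/crop1.png",cv2.resize(c["img"][150:350,235:501,::-1],None,fx=3,fy=3,interpolation=cv2.INTER_CUBIC))
E
```

```text
(no output)
```

View pics/crop1.png

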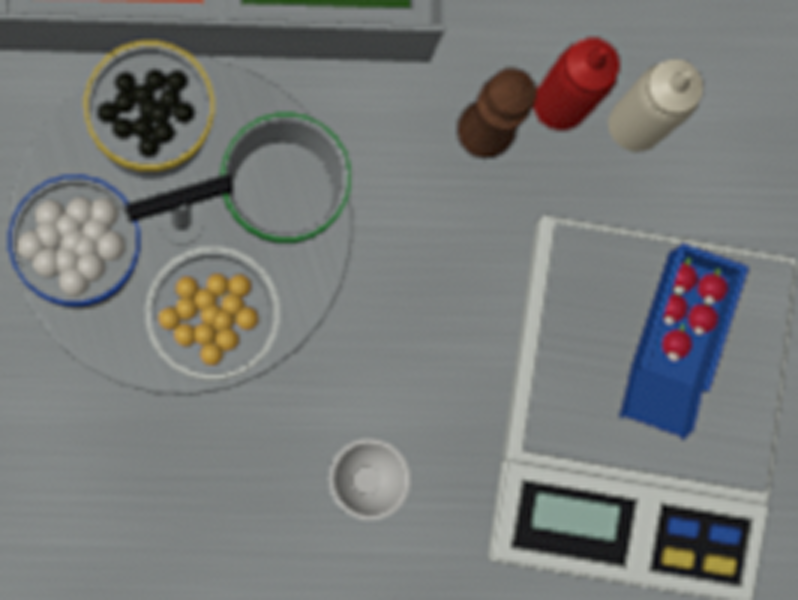

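```bash
python3 - <<'E'
from h import *
import pickle
c=pickle.load(open("top.pkl","rb"))
f=lambda pts,z: at(c,np.array(pts)/3+[235,150],z)[:,:2].round(4)
print("scoop rear",f([(680,245),(747,268)],.105).tolist(),"lip",f([(622,415),(688,437)],.08).tolist())
P=f([(286,177),(74,240),(149,106),(212,312)],.112); print("pots gbyw",P.tolist(),"axis",P.mean(0),P[:2].mean(0),P[2:].mean(0))
print("handle",f([(131,211),(231,185)],.162).tolist())
print("mill",f([(487,128)],0),f([(514,88)],.156),"red base",f([(560,105)],.02), "ramekin",f([(370,478)],.035))
print("scale body",f([(541,218),(510,460),(768,494),(800,258)],.055).tolist())
print("rack edge",f([(440,22),(430,60)],.1).tolist(),f([(430,60)],0))
print("radish",f([(685,278),(712,288),(675,308),(703,319),(676,345)],.0755).tolist())
E
```

```text
scoop rear [[0.5836, -0.3195], [0.5656, -0.3757]] lip [[0.4419, -0.2749], [0.4248, -0.3304]]
pots gbyw [[0.631, 0.0125], [0.5728, 0.1871], [0.6885, 0.1287], [0.5158, 0.0713]] axis [0.602025 0.0999  ] [0.6019 0.0998] [0.60215 0.1    ]
handle [[0.5893, 0.1384], [0.6128, 0.0587]]
mill [[ 0.7046 -0.1732]] [[ 0.7015 -0.1711]] red base [[ 0.7229 -0.2358]] ramekin [[ 0.386  -0.0678]]
scale body [[0.6128, -0.2118], [0.4033, -0.1847], [0.3797, -0.4049], [0.5837, -0.4377]]
rack edge [[0.7725, -0.1171], [0.7387, -0.1088]] [[ 0.7667 -0.121 ]]
radish [[0.5603, -0.3312], [0.5523, -0.3543], [0.5342, -0.3222], [0.5254, -0.3461], [0.5026, -0.3226]]
```

The scoop's open lip faces the robot and the radishes sit near its rear wall. Nothing blocks a radial approach to the green pot. Next I turn the tool in place.

```bash
cat >> h.py <<'E'
from scipy.spatial.transform import Rotation as Ro
def st():
    s=env.get_state(); R=Ro.from_quat(np.roll(s["orientation"],-1)).as_matrix(); return s,R
def go(x,y,z,yaw=None):
    "shift to TCP target in tool axes; yaw of tool y, deg world"
    s,R=st(); d=R.T@(np.array([x,y,z])-s["tcp_pos"]); yw=np.degrees(np.arctan2(R[1,1],R[0,1]))
    print("t",s["clock"],"tcp",s["tcp_pos"].round(4),"yaw_y",yw.round(2),"tilt",np.degrees(np.arccos(-R[2,2])).round(2),"shift",(d*1000).round(1),"turn",None if yaw is None else -((yaw-yw+180)%360-180).round(2))
    print("j",s["joint_pos"].round(2),"F",s["wrist_force"].round(1),"gap",s["finger_gap"].round(4),"grip",s["grip_force"])
E
R='[[-1,0,0,0,-7],[-1,0,0,0,-7],[-1,0,0,0,-7],[-1,0,0,0,-7],[-1,0,0,0,-7]]'
python3 -m jog '[[-1,0,0,0,-7],[-1,0,0,0,-7],[-1,0,0,0,-7],[-1,0,0,0,-7],[-1,0,0,0,-7]]' 30
python3 -m jog '[[-1,0,0,0,-7],[-1,0,0,0,-7],[-1,0,0,0,-7],[-1,0,0,0,-7],[-1,0,0,0,-7]]'
python3 -m jog '[[-1,0,0,0,-7],[-1,0,0,0,-7],[-1,0,0,0,-7],[-1,0,0,0,-7],[-1,0,0,0,-7]]'
python3 -m jog '[[-1,0,0,0,-7],[-1,0,0,0,-7],[-1,0,0,0,-7],[-1,0,0,0,-7],[-1,0,0,0,-7]]'
python3 -c "
from h import *
go(.524,-.3315,.20,72.4)"
```

```text
clock: 0.52
tcp_pos: [0.2174, -0.532, 0.2417]
orientation: [-0.001, 0.876, 0.481, 0.0]
wrist_force: [-0.0, -1.0, -0.5]
finger_gap: 0.0856
grip_force: 0.0
clock: 0.93
tcp_pos: [0.2174, -0.532, 0.2418]
orientation: [-0.0, 0.691, 0.723, 0.0]
wrist_force: [-0.0, -0.3, -0.1]
finger_gap: 0.0851
grip_force: 0.0
clock: 1.35
tcp_pos: [0.2174, -0.532, 0.2418]
orientation: [-0.0, 0.442, 0.897, 0.0]
wrist_force: [1.3, 0.1, 0.5]
finger_gap: 0.0855
grip_force: 0.0
clock: 1.77
tcp_pos: [0.2174, -0.532, 0.2418]
orientation: [-0.0, 0.152, 0.988, 0.001]
wrist_force: [0.3, -0.7, -0.2]
finger_gap: 0.0854
grip_force: 0.0
t 1.7667 tcp [ 0.2174 -0.532   0.2418] yaw_y 72.57 tilt 0.06 shift [-232.5  283.1   41.9] turn 0.17Traceback (most recent call last):
  File "<string>", line 3, in <module>
    go(.524,-.3315,.20,72.4)
    ~~^^^^^^^^^^^^^^^^^^^^^^
  File "h.py", line 21, in go
    print("j",s["joint_pos"].round(2),"F",s["wrist_force"].round(1),"gap",s["finger_gap"].round(4),"grip",s["grip_force"])
                                                                          ^^^^^^^^^^^^^^^^^^^^^
AttributeError: 'float' object has no attribute 'round'
```

```bash
sed -i 's/s\["finger_gap"\].round(4)/round(s["finger_gap"],4)/' h.py
python3 -m jog '[[-1,-0.0232,0.0283,0.003,0],[-1,-0.0232,0.0283,0.003,0],[-1,-0.0232,0.0283,0.003,0],[-1,-0.0232,0.0283,0.003,0],[-1,-0.0232,0.0283,0.003,0]]' >/dev/null
python3 -m jog '[[-1,-0.0232,0.0283,0.003,0],[-1,-0.0232,0.0283,0.003,0],[-1,-0.0232,0.0283,0.003,0],[-1,-0.0232,0.0283,0.003,0],[-1,-0.0232,0.0283,0.003,0]]' >/dev/null
python3 -m jog '[[-1,0,0,0,0]]' >/dev/null
python3 - <<'E'
from h import *
go(.524,-.3315,.088,72.4)
c=cam("wrist"); save(c,"pics/w1.png")
import pickle; pickle.dump(c,open("w1.pkl","wb"))
o=np.array([.5096,-.327,.06]); n=np.array([-.953,.303,0]); l=np.array([-.303,-.953,0]); k=np.array([0,0,1])
for x,y,z in [(80,0,20),(-70,29,45),(-70,-29,45),(40,29,45),(40,-29,45)]: print((x,y,z),proj(c,o+(n*x+l*y+k*z)/1000).round(0))
E
```

```text
t 2.6833 tcp [ 0.5289 -0.3295  0.2107] yaw_y 72.58 tilt 0.14 shift [  4.1  -3.7 122.7] turn 0.18
j [-0.69  0.42  0.12  1.28  0.   -0.38] F [-1.5 -1.4  0.2] gap 0.0854 grip 0.0
(80, 0, 20) [[314.  96.]]
(-70, 29, 45) [[276. 306.]]
(-70, -29, 45) [[352. 306.]]
(40, 29, 45) [[270. 158.]]
(40, -29, 45) [[358. 158.]]
```

View pics/w1.png

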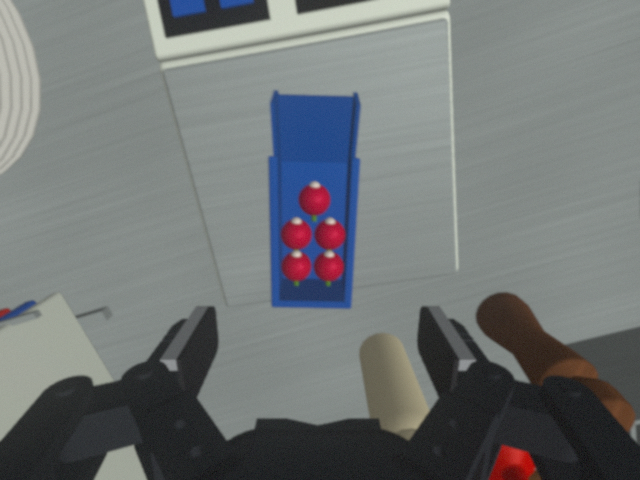

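The projected scoop outline matches the picture to within 2 px (rear corners at (276,306) and (352,306), lip at (314,96)). I descend and grip.

```bash
python3 -m jog '[[-1,0.001,-0.001,0.03,0],[-1,0.001,-0.001,0.03,0],[-1,0.001,-0.001,0.03,0],[-1,0.001,0,0.02,0],[-1,0,0,0.0125,0]]' >/dev/null
python3 -m jog '[[-1,0,0,0,0],[1,0,0,0,0],[1,0,0,0,0],[1,0,0,0,0],[1,0,0,0,0]]' 30 >/dev/null
python3 -m jog '[[1,0,0,0,0],[1,0,0,0,0],[1,0,0,0,0]]'
python3 -c "
from h import *
go(.524,-.3315,.088,72.4)"
```

```text
clock: 3.82
tcp_pos: [0.5207, -0.3363, 0.0915]
orientation: [0.001, 0.155, 0.988, -0.001]
wrist_force: [-1.2, -1.1, 5.8]
finger_gap: 0.0576
grip_force: 34.7
t 3.8167 tcp [ 0.5207 -0.3363  0.0915] yaw_y 72.21 tilt 0.18 shift [-1.7  5.6  3.5] turn -0.19
j [-0.7   0.48 -0.09  1.   -0.   -0.39] F [-1.2 -1.1  5.8] gap 0.0576 grip 34.74403738975525
```

```bash
python3 -m jog '[[1,0,0,-0.005,0],[1,0,0,-0.01,0],[1,0,0,-0.015,0],[1,0,0,-0.015,0],[1,0,0,-0.01,0]]' >/dev/null
python3 -m jog '[[1,0,0,-0.005,2],[1,0,0,0,4.4],[1,0,0,0,5],[1,0,0,0,6],[1,0,0,0,6]]' >/dev/null
python3 -m jog '[[1,0,0,0,6],[1,0,0,0,6],[1,0,0,0,6],[1,0,0,0,6],[1,0,0,0,6]]' >/dev/null
python3 -m jog '[[1,0,0,0,6],[1,0,0,0,6],[1,0,0,0,6],[1,0,0,0,5],[1,0,0,0,3]]'
python3 - <<'E'
from h import *
go(.5146,-.159,.0965,-7.2)
c=cam("wrist"); save(c,"pics/w2.png")
E
```

```text
clock: 5.48
tcp_pos: [0.52, -0.3352, 0.15]
orientation: [-0.0, 0.751, 0.66, -0.0]
wrist_force: [-0.6, 0.1, -2.5]
finger_gap: 0.0573
grip_force: 33.7
t 5.4833 tcp [ 0.52   -0.3352  0.15  ] yaw_y -7.41 tilt 0.02 shift [174.  -28.   53.5] turn -0.21
j [-0.7   0.44 -0.    1.13 -0.    1.  ] F [-0.6  0.1 -2.5] gap 0.0573 grip 33.70711147785187
```

View pics/w2.png

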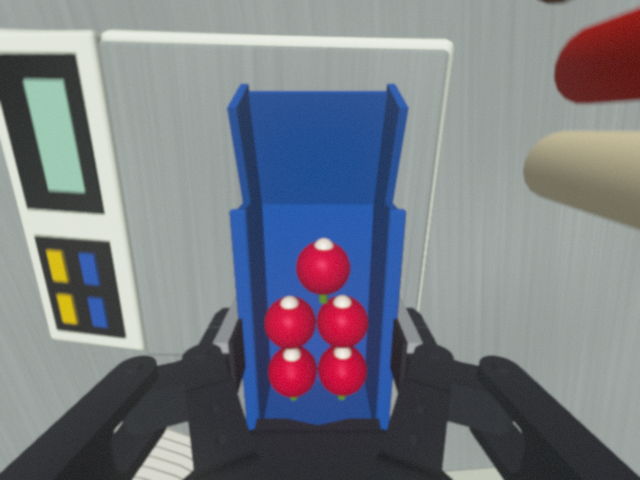

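```bash
python3 -m jog '[[1,0.005,-0.001,0,0],[1,0.01,-0.0015,0,0],[1,0.016,-0.0025,0,0],[1,0.02,-0.0032,0,0],[1,0.02,-0.0032,0,0]]' >/dev/null
python3 -m jog '[[1,0.02,-0.0032,0,0],[1,0.02,-0.0032,0,0],[1,0.02,-0.0032,0,0],[1,0.018,-0.003,0.002,0],[1,0.013,-0.002,0.004,0]]' >/dev/null
python3 -m jog '[[1,0.008,-0.0015,0.01,0],[1,0.004,-0.0005,0.012,0],[1,0,0,0.012,0],[1,0,0,0.009,0],[1,0,0,0.004,0]]' >/dev/null
cat >> h.py <<'E'
def lipz(c,plot=0):
    "scoop nose-down angle from lip edge row in wrist picture"
    s,R=st(); P=s["tcp_pos"]-R[:,2]*.008; im=c["img"].astype(int)
    b=(im[:,:,2]>im[:,:,0]+35)&(im[:,:,2]>im[:,:,1]+20)
    cols=[int(np.argmax(b[:,u])) for u in range(285,356,10)]; row=np.median(cols)
    th=np.arange(-5,75,.5); t=np.radians(th); A,B=.093,-.0195
    Q=P+R[:,0]*(A*np.cos(t)+B*np.sin(t))[:,None]-R[:,2]*(-A*np.sin(t)+B*np.cos(t))[:,None]
    q=proj(c,Q); i=np.argmin(abs(q[:,1]-row)); print("lip row",row,cols,"theta",th[i], "rows/10deg",q[10::20,1].round())
E
python3 - <<'E'
from h import *
go(.5146,-.159,.0965,-7.2); c=cam("wrist"); save(c,"pics/w3.png"); lipz(c)
c=cam("scene"); save(c,"pics/s3.png")
im=cv2.imread("pics/w2.png")
c=cam("wrist"); c["img"]=im[:,:,::-1]; lipz(c)
E
```

```text
t 6.7833 tcp [ 0.513  -0.1581  0.0953] yaw_y -7.12 tilt 0.13 shift [-0.7  1.7 -1.2] turn 0.08
j [-0.45  0.33 -0.3   0.94 -0.    1.25] F [-0.6 -0.1 -2.1] gap 0.0575 grip 33.698886036872864
lip row 90.5 [90, 90, 91, 90, 91, 90, 91, 91] theta 2.5 rows/10deg [ 86. 103. 122. 142. 164. 186. 208. 231.]
lip row 90.0 [90, 90, 90, 90, 91, 91, 90, 90] theta 2.5 rows/10deg [ 86. 103. 122. 143. 164. 186. 209. 232.]
```

```bash
python3 -m jog '[[1,0,0,0.002,0],[1,0,0,0.002,0],[1,0,0,0.0015,0],[1,0,0,0.0015,0],[1,0,0,0.0015,0]]' >/dev/null
python3 -m jog '[[1,0,0,0.0015,0],[1,0,0,0.0015,0],[1,0,0,0,0]]'
python3 - <<'E'
from h import *
go(.5146,-.159,.0965,-7.2); c=cam("wrist"); save(c,"pics/w4.png"); lipz(c)
E
```

```text
clock: 7.6
tcp_pos: [0.5151, -0.1585, 0.0866]
orientation: [0.001, 0.75, 0.662, 0.001]
wrist_force: [-0.3, 5.2, 5.9]
finger_gap: 0.0572
grip_force: 35.2
t 7.6 tcp [ 0.5151 -0.1585  0.0866] yaw_y -7.14 tilt 0.18 shift [-0.5 -0.4 -9.9] turn 0.06
j [-0.45  0.34 -0.31  0.91  0.    1.25] F [-0.3  5.2  5.9] gap 0.0572 grip 35.23011088371277
lip row 98.0 [98, 98, 98, 98, 98, 98, 98, 98] theta 7.5 rows/10deg [ 86. 102. 121. 142. 163. 186. 208. 231.]
```

View pics/w4.png

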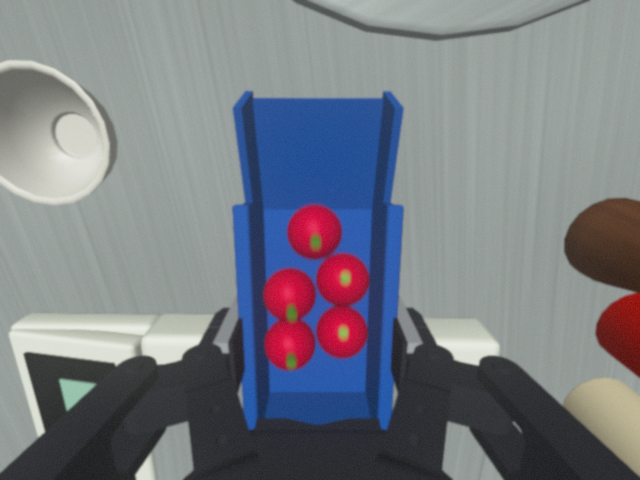

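```bash
python3 -m jog '[[1,0,0,0.0015,0],[1,0,0,0.0015,0],[1,0,0,0.0015,0],[1,0,0,0.0015,0],[1,0,0,0.001,0]]'
python3 -m jog '[[1,0,0,0.001,0],[1,0,0,0,0]]'
python3 - <<'E'
from h import *
go(.5146,-.159,.0965,-7.2); c=cam("wrist"); lipz(c)
E
```

```text
clock: 8.07
tcp_pos: [0.5156, -0.158, 0.08]
orientation: [0.001, 0.75, 0.662, 0.002]
wrist_force: [1.4, 8.8, 8.2]
finger_gap: 0.0575
grip_force: 36.6
clock: 8.23
tcp_pos: [0.5156, -0.1579, 0.079]
orientation: [0.001, 0.75, 0.662, 0.002]
wrist_force: [1.5, 7.5, 7.8]
finger_gap: 0.0572
grip_force: 36.7
t 8.2333 tcp [ 0.5156 -0.1579  0.079 ] yaw_y -7.1 tilt 0.27 shift [ -1.2  -0.8 -17.6] turn 0.1
j [-0.45  0.35 -0.32  0.89  0.    1.25] F [1.5 7.5 7.8] gap 0.0572 grip 36.714221835136414
lip row 110.0 [110, 110, 110, 110, 110, 110, 110, 110] theta 14.5 rows/10deg [ 86. 102. 121. 142. 163. 186. 208. 231.]
```

```bash
python3 -m jog '[[1,0,0,0.0015,0],[1,0,0,0.001,0],[1,0,0,0.001,0],[1,0,0,0.001,0],[1,0,0,0,0]]'
python3 - <<'E'
from h import *
go(.5146,-.159,.0965,-7.2); c=cam("wrist"); lipz(c)
c=cam("scene"); save(c,"pics/s5.png"); print(proj(c,[.515,-.1,.06]))
E
```

```text
clock: 8.7
tcp_pos: [0.5158, -0.1574, 0.0745]
orientation: [0.0, 0.749, 0.662, 0.003]
wrist_force: [1.1, 10.0, 7.3]
finger_gap: 0.0576
grip_force: 37.8
t 8.7 tcp [ 0.5158 -0.1574  0.0745] yaw_y -7.08 tilt 0.32 shift [ -1.7  -0.9 -22. ] turn 0.12
j [-0.45  0.35 -0.33  0.88  0.    1.25] F [ 1.1 10.   7.3] gap 0.0576 grip 37.834904193878174
lip row 118.0 [118, 118, 118, 118, 118, 118, 118, 118] theta 18.5 rows/10deg [ 86. 102. 121. 142. 163. 186. 208. 231.]
[[258.60243037 283.43507907]]
```

```bash
python3 -m jog '[[1,0,0,-0.002,0],[1,0,0,-0.004,0],[1,0,0,-0.008,0],[1,0,0,-0.012,0],[1,0,0,-0.015,0]]' >/dev/null
python3 -m jog '[[1,0,0,-0.015,0],[1,0,0,-0.015,0],[1,0,0,-0.012,-1],[1,0,0,-0.009,-2],[1,0,0,-0.006,-2.5]]' >/dev/null
python3 -m jog '[[1,0,0,-0.002,-2.5],[1,0,0,0,-2.5],[1,0,0,0,-2.5],[1,0,0,0,-2.5],[1,0,0,0,-2.5]]' >/dev/null
python3 -m jog '[[1,0,0,0,-2.5],[1,0,0,0,-2.5],[1,0,0,0,-1.9],[1,0,0,0,-0.5],[1,0,0,0,0]]'
python3 - <<'E'
from h import *
go(.644,-.027,.175,18.3); c=cam("wrist"); lipz(c); save(c,"pics/w6.png")
E
```

```text
clock: 10.47
tcp_pos: [0.5139, -0.1595, 0.1731]
orientation: [0.0, 0.587, 0.81, -0.0]
wrist_force: [-0.6, -0.9, -1.9]
finger_gap: 0.0569
grip_force: 36.5
t 10.4667 tcp [ 0.5139 -0.1595  0.1731] yaw_y 18.17 tilt 0.02 shift [ 85.4 164.9  -2. ] turn -0.13
j [-0.45  0.27 -0.18  1.12 -0.    0.8 ] F [-0.6 -0.9 -1.9] gap 0.0569 grip 36.50231122970581
lip row 117.0 [117, 117, 117, 117, 117, 118, 118, 118] theta 17.5 rows/10deg [ 86. 102. 121. 142. 164. 186. 208. 231.]
```

View pics/w6.png

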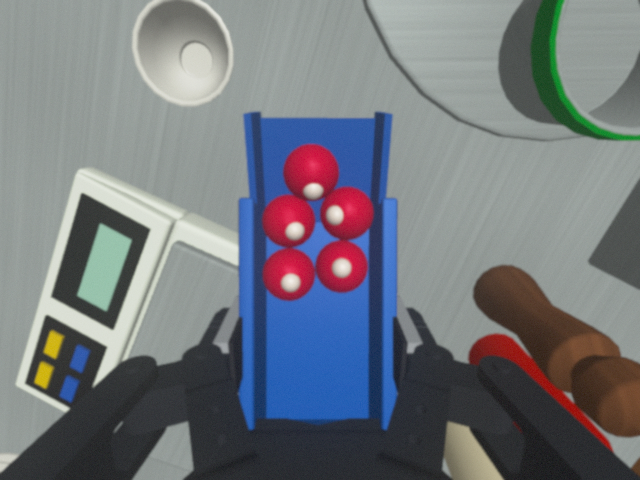

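Contact pivoting works: the scoop now holds about 16° nose-down and the radishes stay behind the ramp. I move slowly to above the green pot, nose towards the carousel axis.

```bash
python3 -m jog '[[1,0.001,0.002,0,0],[1,0.002,0.004,0,0],[1,0.003,0.0065,0,0],[1,0.004,0.0085,0,0],[1,0.005,0.0105,0,0]]' >/dev/null
python3 -m jog '[[1,0.005,0.0105,0,0],[1,0.005,0.0105,0,0],[1,0.005,0.0105,0,0],[1,0.005,0.0105,0,0],[1,0.005,0.0105,0,0]]' >/dev/null
python3 -m jog '[[1,0.005,0.0105,0,0],[1,0.005,0.0105,0,0],[1,0.005,0.0105,0,0],[1,0.005,0.0105,0,0],[1,0.005,0.0105,0,0]]' >/dev/null
python3 -m jog '[[1,0.0045,0.0095,0,0],[1,0.004,0.008,0,0],[1,0.0035,0.0075,0,0],[1,0.003,0.0065,0,0],[1,0.002,0.0045,0,0]]' >/dev/null
python3 -m jog '[[1,0.001,0.002,0,0],[1,0,0,0,0]]'
python3 - <<'E'
from h import *
go(.6467,-.035,.175,18.3); c=cam("wrist"); lipz(c); save(c,"pics/w7.png")
E
```

```text
clock: 12.35
tcp_pos: [0.6541, -0.0256, 0.1727]
orientation: [-0.0, 0.586, 0.81, -0.0]
wrist_force: [-0.6, 0.2, -3.6]
finger_gap: 0.0571
grip_force: 36.5
t 12.35 tcp [ 0.6541 -0.0256  0.1727] yaw_y 18.24 tilt 0.01 shift [-6.6 -9.9 -2.3] turn -0.06
j [-0.16  0.49  0.15  1.22 -0.    1.09] F [-0.6  0.2 -3.6] gap 0.0571 grip 36.50255262851715
lip row 117.0 [117, 117, 117, 117, 117, 117, 117, 118] theta 17.5 rows/10deg [ 87. 103. 122. 143. 164. 186. 209. 232.]
```

View pics/w7.png

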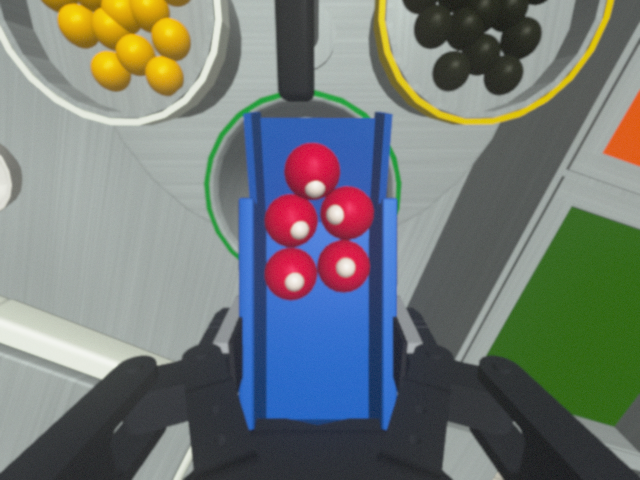

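The green pot ring is centred near (303,190) and the bar end at (295,95), with the scoop centred at column 319. It's about 10 mm off to one side. I correct that, press the lip lightly against the bar end and tilt a few degrees more.

```bash
python3 -m jog '[[1,0,-0.002,-0.003,0],[1,0,-0.003,-0.004,0],[1,0,-0.003,-0.004,0],[1,0,-0.002,-0.003,0],[1,0.002,0,0,0]]' >/dev/null
python3 -m jog '[[1,0.002,0,0,0],[1,0.002,0,0,0],[1,0.001,0,0,0],[1,0,0,0,0]]'
python3 - <<'E'
from h import *
go(.6467,-.035,.187,18.3); c=cam("wrist"); lipz(c); im=c["img"].astype(int)
for r in (40,60,80,100): d=np.where(im[r,200:420].max(1)<45)[0]+200; print(r,d[:1],d[-1:],len(d))
P=st()[0]["tcp_pos"]; u=np.array([-.314,.949]);v=np.array([.949,.314]); r=P[:2]-[.602,.100]; print("r along u",r@u,"lat",r@v)
E
```

```text
clock: 13.15
tcp_pos: [0.6423, -0.0226, 0.1869]
orientation: [0.001, 0.586, 0.81, -0.0]
wrist_force: [-0.2, -2.3, -0.8]
finger_gap: 0.0572
grip_force: 36.6
t 13.15 tcp [ 0.6423 -0.0226  0.1869] yaw_y 18.22 tilt 0.08 shift [-13.1   0.3  -0.1] turn -0.08
j [-0.16  0.46  0.13  1.24 -0.    1.09] F [-0.2 -2.3 -0.8] gap 0.0572 grip 36.62901163101196
lip row 117.5 [118, 118, 117, 117, 117, 117, 118, 118] theta 18.0 rows/10deg [ 86. 103. 122. 142. 164. 186. 208. 231.]
40 [] [] 0
60 [] [] 0
80 [] [] 0
100 [] [] 0
r along u -0.1290607820442188 lat -0.0002775070116030273
```

```bash
python3 -m jog '[[1,0.001,0,-0.0012,0],[1,0.001,0,-0.0015,0],[1,0.001,0,-0.0015,0],[1,0,0,0,0]]'
python3 - <<'E'
from h import *
go(.6467,-.035,.187,18.3); c=cam("wrist"); lipz(c); save(c,"pics/w8.png")
E
```

```text
clock: 13.53
tcp_pos: [0.6414, -0.0198, 0.1912]
orientation: [0.0, 0.586, 0.81, -0.0]
wrist_force: [1.6, -6.4, -2.8]
finger_gap: 0.0576
grip_force: 36.2
t 13.5333 tcp [ 0.6414 -0.0198  0.1912] yaw_y 18.21 tilt 0.06 shift [-16.1   0.3   4.2] turn -0.09
j [-0.16  0.46  0.14  1.25 -0.    1.1 ] F [ 1.6 -6.4 -2.8] gap 0.0576 grip 36.241323351860046
lip row 124.0 [125, 124, 124, 124, 124, 124, 124, 124] theta 21.0 rows/10deg [ 86. 103. 122. 142. 164. 186. 208. 231.]
```

```bash
cat >> h.py <<'E'
def red(c):
    im=c["img"].astype(int); m=((im[:,:,0]>120)&(im[:,:,1]<80)&(im[:,:,2]<130)).astype(np.uint8)
    m[:, :225]=0; m[:,415:]=0; y,x=np.where(m[:420]); n,l,s,cc=cv2.connectedComponentsWithStats(m[:420])
    print("red rows",y.min() if len(y) else None,y.max() if len(y) else None,"area",len(y),[(cc[i].round().tolist(),int(s[i,4])) for i in range(1,n) if s[i,4]>60])
E
python3 -m jog '[[1,0.001,0,-0.0015,0],[1,0,0,0,0]]'
python3 - <<'E'
from h import *
c=cam("wrist"); lipz(c); red(c)
c["img"]=cv2.imread("pics/w8.png")[:,:,::-1]; red(c); c["img"]=cv2.imread("pics/w7.png")[:,:,::-1]; red(c)
E
```

```text
clock: 13.75
tcp_pos: [0.641, -0.0188, 0.1926]
orientation: [0.0, 0.586, 0.81, -0.0]
wrist_force: [1.0, -4.4, -2.9]
finger_gap: 0.0571
grip_force: 36.2
lip row 127.0 [127, 127, 126, 127, 127, 126, 127, 127] theta 22.5 rows/10deg [ 86. 103. 122. 142. 164. 186. 208. 231.]
red rows 148 301 area 8774 [([333.0, 216.0], 5324), ([289.0, 248.0], 3450)]
red rows 147 301 area 8883 [([329.0, 191.0], 3703), ([289.0, 221.0], 1745), ([342.0, 267.0], 1700), ([289.0, 274.0], 1733)]
red rows 143 299 area 9278 [([316.0, 224.0], 9276)]
```

```bash
python3 -m jog '[[1,-0.0005,0,0,0],[1,-0.001,0,0,0],[1,-0.0015,0,0,0],[1,-0.002,0,0.001,0],[1,-0.002,0,0.002,0]]' >/dev/null
python3 -m jog '[[1,-0.002,0,0.004,0],[1,-0.002,0,0.005,0],[1,-0.002,0,0.006,0],[1,0,0,0.006,0],[1,0,0,0.006,0]]' >/dev/null
python3 -m jog '[[1,0,0,0.005,0],[1,0,0,0.003,0],[1,0,0,0.002,0],[1,0,0,0.001,0],[1,0,0,0,0]]'
python3 - <<'E'
from h import *
c=cam("wrist"); lipz(c); red(c); go(.64,-.02,.15)
P=st()[0]["tcp_pos"]; u=np.array([-.314,.949]);v=np.array([.949,.314]); r=P[:2]-[.631,.0125]; print("s",r@u,"lat",r@v)
E
```

```text
clock: 15.05
tcp_pos: [0.6449, -0.0308, 0.1514]
orientation: [-0.0, 0.586, 0.81, -0.0]
wrist_force: [-0.3, -0.2, -3.2]
finger_gap: 0.0575
grip_force: 36.4
lip row 126.0 [126, 126, 126, 126, 126, 126, 126, 126] theta 22.0 rows/10deg [ 86. 103. 122. 142. 164. 186. 209. 232.]
red rows 144 297 area 8820 [([329.0, 189.0], 3661), ([306.0, 251.0], 5159)]
t 15.1 tcp [ 0.645  -0.0308  0.1516] yaw_y 18.23 tilt 0.02 shift [11.8 -1.4  1.6] turn None
j [-0.17  0.49  0.08  1.17 -0.    1.08] F [-0.   0.  -2.1] gap 0.0572 grip 36.374014019966125
s -0.04548776064204041 lat -0.0002829763714170177
```

```bash
python3 -m jog '[[1,0,0,0.0015,0],[1,0,0,0.0015,0],[1,0,0,0.001,0],[1,0,0,0,0]]'
python3 -m jog '[[1,0,0,0.0015,0],[1,0,0,0.0015,0],[1,0,0,0,0]]'
python3 - <<'E'
from h import *
c=cam("wrist"); lipz(c); red(c); go(.64,-.02,.15)
E
```

```text
clock: 15.43
tcp_pos: [0.6448, -0.0308, 0.1473]
orientation: [-0.0, 0.586, 0.81, -0.0]
wrist_force: [-0.5, -0.2, -2.1]
finger_gap: 0.0574
grip_force: 36.4
clock: 15.68
tcp_pos: [0.6461, -0.0309, 0.1463]
orientation: [0.001, 0.586, 0.81, 0.001]
wrist_force: [0.3, -0.1, 4.8]
finger_gap: 0.0575
grip_force: 37.3
lip row 126.0 [126, 126, 126, 126, 126, 126, 126, 126] theta 22.0 rows/10deg [ 86. 103. 122. 142. 164. 186. 208. 231.]
red rows 143 297 area 8828 [([315.0, 225.0], 8828)]
t 15.7333 tcp [ 0.6461 -0.0309  0.1463] yaw_y 18.22 tilt 0.2 shift [12.3 -2.3 -3.7] turn None
j [-0.17  0.49  0.07  1.15  0.    1.08] F [-0.2  0.4  4.7] gap 0.0575 grip 37.286986112594604
```

```bash
python3 -m jog '[[1,0,0,-0.0025,0],[1,0.001,0,0,0],[1,0.001,0,0,0],[1,0.001,0,0,0],[1,0.001,0,-0.0008,0]]'
python3 -m jog '[[1,0.001,0,-0.001,0],[1,0.001,0,-0.001,0],[1,0.001,0,-0.001,0],[1,0,0,0,0]]'
python3 - <<'E'
from h import *
c=cam("wrist"); lipz(c); red(c); go(.64,-.02,.15)
E
```

```text
clock: 16.15
tcp_pos: [0.644, -0.0282, 0.1476]
orientation: [0.001, 0.587, 0.81, -0.001]
wrist_force: [2.5, -5.7, -2.6]
finger_gap: 0.0574
grip_force: 36.3
clock: 16.48
tcp_pos: [0.6432, -0.0257, 0.1509]
orientation: [0.001, 0.587, 0.81, -0.001]
wrist_force: [0.7, -5.6, -2.1]
finger_gap: 0.0572
grip_force: 36.3
lip row 132.0 [132, 132, 132, 132, 132, 132, 132, 132] theta 25.0 rows/10deg [ 86. 103. 122. 142. 164. 186. 208. 231.]
red rows 138 291 area 8513 [([310.0, 163.0], 1733), ([317.0, 236.0], 6780)]
t 16.5333 tcp [ 0.6432 -0.0258  0.1508] yaw_y 18.16 tilt 0.19 shift [ 6.5 -1.2  0.8] turn None
j [-0.16  0.48  0.07  1.16 -0.    1.09] F [ 1.9 -6.  -1.5] gap 0.0576 grip 36.24551296234131
```

```bash
python3 -m jog '[[1,0.001,0,-0.0007,0],[1,0.001,0,-0.0007,0],[1,0.001,0,-0.0007,0],[1,0.001,0,-0.0007,0],[1,0,0,0,0]]'
python3 - <<'E'
from h import *
c=cam("wrist"); lipz(c); red(c); go(.64,-.02,.15); save(c,"pics/w9.png")
E
```

```text
clock: 16.95
tcp_pos: [0.6425, -0.0229, 0.1543]
orientation: [0.002, 0.587, 0.81, -0.001]
wrist_force: [2.0, -8.7, -0.4]
finger_gap: 0.0573
grip_force: 36.4
lip row 158.0 [153, 273, 208, 163, 189, 138, 138, 138] theta 37.5 rows/10deg [ 86. 103. 122. 142. 164. 186. 208. 231.]
red rows 112 261 area 9698 [([326.0, 153.0], 4011), ([289.0, 211.0], 3851), ([340.0, 223.0], 1831)]
t 17.0 tcp [ 0.6425 -0.0229  0.1542] yaw_y 18.13 tilt 0.31 shift [ 3.6 -1.5  4.2] turn None
j [-0.16  0.48  0.07  1.16 -0.    1.1 ] F [ 1.5 -8.6 -1. ] gap 0.0574 grip 36.338061690330505
```

View pics/w9.png

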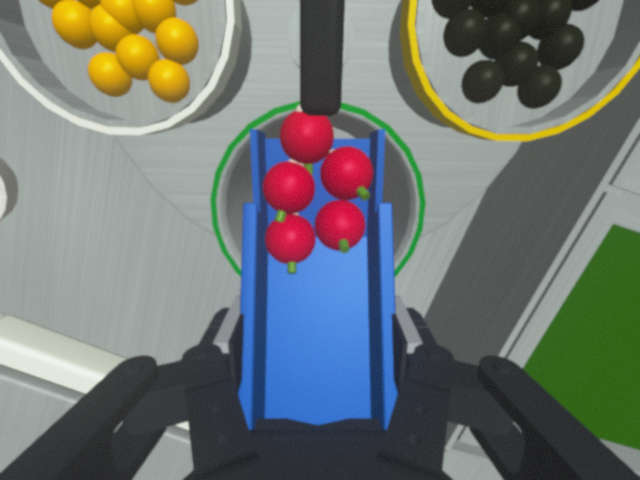

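The front radish rests at the lip against the pot wall, at (307,135). Backing the lip off opens the gap over the pot.

```bash
python3 -m jog '[[1,-0.003,0,-0.002,0],[1,-0.004,0,-0.0025,0],[1,-0.004,0,-0.0025,0],[1,-0.004,0,-0.0025,0],[1,-0.003,0,-0.0015,0]]'
python3 -m jog '[[1,0,0,0,0],[1,0,0,0,0],[1,0,0,0,0]]'
python3 - <<'E'
from h import *
c=cam("wrist"); lipz(c); red(c); go(.64,-.02,.15); save(c,"pics/w10.png")
t=cam("top"); save(t,"pics/t10.png"); im=t["img"].astype(int)
m=((im[:,:,0]>120)&(im[:,:,1]<80)&(im[:,:,2]<130)).astype(np.uint8)
n,l,s,cc=cv2.connectedComponentsWithStats(m); print([(cc[i].round().tolist(),int(s[i,4])) for i in range(1,n) if s[i,4]>8])
E
```

```text
clock: 17.42
tcp_pos: [0.6473, -0.0377, 0.1648]
orientation: [-0.0, 0.586, 0.81, 0.0]
wrist_force: [0.4, 0.7, -1.1]
finger_gap: 0.0573
grip_force: 36.1
clock: 17.67
tcp_pos: [0.647, -0.0373, 0.1644]
orientation: [-0.0, 0.586, 0.81, -0.0]
wrist_force: [0.0, 0.5, -1.4]
finger_gap: 0.0575
grip_force: 36.1
lip row 162.0 [192, 192, 184, 146, 158, 162, 162, 158] theta 39.5 rows/10deg [ 86. 102. 121. 142. 164. 186. 208. 231.]
red rows 91 184 area 5036 [([312.0, 137.0], 5036)]
t 17.7167 tcp [ 0.647  -0.0373  0.1645] yaw_y 18.23 tilt 0.02 shift [18.6 -1.2 14.5] turn None
j [-0.18  0.48  0.11  1.2   0.    1.07] F [-0.3 -0.4 -1.9] gap 0.0573 grip 36.13468408584595
[([274.0, 124.0], 2772), ([614.0, 199.0], 1114), ([429.0, 171.0], 193), ([318.0, 212.0], 101)]
```

```bash
python3 -m jog '[[1,0,0,0,0],[1,0,0,0,0],[1,0,0,0,0],[1,0,0,0,0]]' >/dev/null
python3 - <<'E'
from h import *
c=cam("wrist"); red(c); a=c["img"]
for i in range(3,6): 
    m=0
hs=cv2.cvtColor(a,cv2.COLOR_RGB2HSV); m=(((hs[:,:,0]>165)|(hs[:,:,0]<4))&(hs[:,:,1]>150)&(hs[:,:,2]>90)).astype(np.uint8); m[:,:225]=0;m[:,415:]=0
d=cv2.distanceTransform(m,cv2.DIST_L2,5); 
for k in range(6):
    _,v,_,p=cv2.minMaxLoc(d); print(p,round(v,1)); cv2.circle(d,p,int(v*1.3),0,-1)
b=(a[:,:,2].astype(int)>a[:,:,0].astype(int)+35)&(a[:,:,2].astype(int)>a[:,:,1].astype(int)+20)
print("blue top row per col",[(u,int(np.argmax(b[:,u]))) for u in range(240,400,10)])
E
```

```text
red rows 115 137 area 733 [([353.0, 127.0], 622), ([275.0, 135.0], 99)]
(351, 126) 10.2
(365, 127) 5.2
(339, 132) 4.0
(275, 134) 3.0
(362, 119) 2.2
(364, 121) 2.2
blue top row per col [(240, 286), (250, 128), (260, 131), (270, 138), (280, 138), (290, 138), (300, 137), (310, 138), (320, 138), (330, 137), (340, 138), (350, 138), (360, 138), (370, 137), (380, 128), (390, 202)]
```

All five have left the scoop, since there's no red above the scoop floor. I raise clear and count them in the pot.

```bash
python3 -m jog '[[1,-0.002,0,-0.004,0],[1,-0.005,0,-0.01,0],[1,-0.005,0,-0.018,0],[1,-0.005,0,-0.02,0],[1,-0.005,0,-0.018,0]]' >/dev/null
python3 -m jog '[[1,-0.01,0,-0.01,0],[1,-0.015,0,-0.005,0],[1,-0.015,0,0,0],[1,-0.008,0,0,0],[1,0,0,0,0]]' >/dev/null
python3 - <<'E'
from h import *
go(.499,-.322,.25,18.3)
c=cam("wrist"); t=cam("top"); 
cv2.imwrite("pics/m11.png",np.hstack([cv2.resize(c["img"],(480,360))[:,:,::-1],cv2.resize(t["img"][160:280,240:340,::-1],(300,360),interpolation=cv2.INTER_CUBIC)]))
E
```

```text
t 18.9833 tcp [ 0.6694 -0.1063  0.2489] yaw_y 18.07 tilt 0.03 shift [-152.2 -228.9   -0.9] turn -0.23
j [-0.28  0.53  0.38  1.43 -0.    0.98] F [-1.4 -0.1 -2. ] gap 0.0575 grip 36.24936819076538
```

View pics/m11.png

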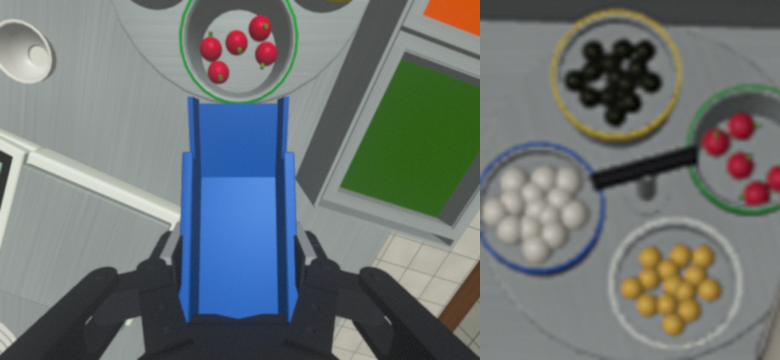

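All five radishes are in the green pot (wrist view: five red balls inside the green ring). Next I put the scoop back, using contact with the platform to level it.

```bash
python3 -m jog '[[1,-0.008,-0.012,0,0],[1,-0.015,-0.023,0,0],[1,-0.017,-0.026,0,0],[1,-0.017,-0.026,0,0],[1,-0.017,-0.026,0,0]]' >/dev/null
python3 -m jog '[[1,-0.017,-0.026,0,0],[1,-0.017,-0.026,0,0],[1,-0.017,-0.026,0,0],[1,-0.015,-0.023,0,0],[1,-0.012,-0.015,0.005,0]]' >/dev/null
python3 -m jog '[[1,0,0,0.02,0],[1,0,0,0.025,0],[1,0,0,0.025,0],[1,0,0,0.025,0],[1,0,0,0.02,0]]' >/dev/null
python3 -m jog '[[1,0,0,0.008,0],[1,0,0,0.004,0],[1,0,0,0.003,0],[1,0,0,0.003,0],[1,0,0,0.003,0]]'
python3 - <<'E'
from h import *
go(.499,-.322,.0915,18.3); c=cam("wrist"); lipz(c)
E
```

```text
clock: 20.75
tcp_pos: [0.4999, -0.3207, 0.11]
orientation: [0.002, 0.586, 0.81, -0.0]
wrist_force: [-0.1, -3.8, 5.1]
finger_gap: 0.0573
grip_force: 37.1
t 20.75 tcp [ 0.4999 -0.3207  0.11  ] yaw_y 18.23 tilt 0.18 shift [-0.9 -1.3 18.5] turn -0.07
j [-0.71  0.42 -0.14  1.01 -0.    0.55] F [-0.1 -3.8  5.1] gap 0.0573 grip 37.131943702697754
lip row 137.0 [137, 137, 137, 137, 137, 137, 137, 137] theta 27.5 rows/10deg [ 87. 103. 122. 143. 164. 186. 209. 232.]
```

```bash
python3 -m jog '[[1,0,0,0.0025,0],[1,0,0,0.0025,0],[1,0,0,0.0025,0],[1,0,0,0.0025,0],[1,0,0,0.0025,0]]'
python3 -m jog '[[1,0,0,0.0025,0],[1,0,0,0.002,0],[1,0,0,0.001,0],[1,0,0,0,0]]'
python3 - <<'E'
from h import *
go(.499,-.322,.0915,18.3); c=cam("wrist"); lipz(c)
E
```

```text
clock: 21.22
tcp_pos: [0.5023, -0.3263, 0.1021]
orientation: [0.007, 0.587, 0.81, -0.003]
wrist_force: [-2.7, -11.1, 22.0]
finger_gap: 0.0576
grip_force: 39.9
clock: 21.55
tcp_pos: [0.5039, -0.3275, 0.0976]
orientation: [0.009, 0.587, 0.81, -0.003]
wrist_force: [0.5, -10.7, 18.5]
finger_gap: 0.0575
grip_force: 40.8
t 21.55 tcp [ 0.5039 -0.3275  0.0976] yaw_y 18.11 tilt 1.13 shift [ 6.8 -3.   6. ] turn -0.19
j [-0.71  0.43 -0.15  0.97 -0.    0.55] F [  0.5 -10.7  18.5] gap 0.0575 grip 40.75671315193176
lip row 114.5 [115, 115, 115, 114, 114, 114, 115, 114] theta 16.5 rows/10deg [ 86. 102. 121. 142. 164. 186. 208. 231.]
```

```bash
python3 -m jog '[[1,0,0,0.0015,0],[1,0,0,0.0015,0],[1,0,0,0.0015,0],[1,0,0,0.0015,0],[1,0,0,0,0]]'
python3 -m jog '[[1,0,0,0.0015,0],[1,0,0,0.0015,0],[1,0,0,0,0]]'
python3 - <<'E'
from h import *
go(.499,-.322,.0915,18.3); c=cam("wrist"); lipz(c)
E
```

```text
clock: 22.02
tcp_pos: [0.5045, -0.3264, 0.091]
orientation: [0.009, 0.587, 0.81, -0.002]
wrist_force: [3.2, -8.2, 17.2]
finger_gap: 0.0577
grip_force: 41.9
clock: 22.27
tcp_pos: [0.504, -0.3255, 0.0873]
orientation: [0.008, 0.587, 0.81, -0.001]
wrist_force: [3.3, -7.0, 14.9]
finger_gap: 0.0572
grip_force: 42.5
t 22.2667 tcp [ 0.504  -0.3255  0.0873] yaw_y 18.17 tilt 0.93 shift [ 4.8 -3.6 -4.3] turn -0.13
j [-0.71  0.44 -0.17  0.95 -0.    0.55] F [ 3.3 -7.  14.9] gap 0.0572 grip 42.49535322189331
lip row 101.0 [101, 101, 101, 101, 101, 101, 101, 101] theta 9.5 rows/10deg [ 86. 102. 121. 142. 164. 186. 208. 231.]
```

```bash
python3 -m jog '[[1,0,0,0.0015,0],[1,0,0,0.0015,0],[1,0,0,0.0015,0],[1,0,0,0,0]]'
python3 - <<'E'
from h import *
c=cam("wrist"); lipz(c)
E
```

```text
clock: 22.65
tcp_pos: [0.5041, -0.3257, 0.086]
orientation: [0.009, 0.587, 0.81, -0.002]
wrist_force: [-1.8, -1.4, 33.1]
finger_gap: 0.057
grip_force: 45.2
lip row 99.0 [99, 99, 99, 99, 99, 99, 99, 99] theta 8.0 rows/10deg [ 86. 103. 122. 142. 164. 186. 209. 231.]
```

The force rises with no more rotation, so the scoop is flat. I unload and release.

```bash
python3 -m jog '[[1,0,0,-0.0015,0],[1,0,0,-0.0015,0],[1,0,0,-0.001,0],[1,0,0,0,0]]'
python3 -m jog '[[0.2,0,0,0,0],[-0.4,0,0,0,0],[-1,0,0,0,0],[-1,0,0,0,0],[-1,0,0,0,0]]'
python3 - <<'E'
from h import *
import pickle
go(.602,.1,.24); c=cam("wrist"); save(c,"pics/w12.png"); lipz(c)
t=cam("top"); save(t,"pics/t12.png"); pickle.dump(t,open("t12.pkl","wb"))
E
```

```text
clock: 23.03
tcp_pos: [0.503, -0.3241, 0.0861]
orientation: [0.006, 0.586, 0.81, -0.001]
wrist_force: [2.5, -3.3, 13.5]
finger_gap: 0.0572
grip_force: 42.8
clock: 23.45
tcp_pos: [0.4986, -0.3195, 0.0807]
orientation: [-0.001, 0.586, 0.81, 0.0]
wrist_force: [0.1, 0.4, 0.3]
finger_gap: 0.0853
grip_force: 0.0
t 23.45 tcp [ 0.4986 -0.3195  0.0807] yaw_y 18.23 tilt 0.07 shift [ 366.3  229.3 -159.1] turn None
j [-0.71  0.44 -0.18  0.95  0.    0.55] F [0.1 0.4 0.3] gap 0.0853 grip 0.0
lip row 115.0 [115, 115, 115, 115, 115, 115, 115, 115] theta 16.5 rows/10deg [ 86. 103. 122. 142. 164. 186. 208. 231.]
```

```bash
python3 -m jog '[[-1,0,0,-0.01,0],[-1,0,0,-0.02,0],[-1,0,0,-0.03,0],[-1,0,0,-0.035,0],[-1,0,0,-0.035,0]]' >/dev/null
python3 -m jog '[[-1,0,0,-0.035,-7.16],[-1,0,0,0,-7.16],[-1,0,0,0,-7.16],[-1,0,0,0,-7.16],[-1,0,0,0,-7.16]]' >/dev/null
python3 -m jog '[[-1,0,0,0,-7.16],[-1,0,0,0,-7.16],[-1,0,0,0,-7.16],[-1,0,0,0,-7.16],[-1,0,0,0,-7.16]]' >/dev/null
python3 -m jog '[[-1,0,0,0,-7.16],[-1,0,0,0,-7.16],[-1,0,0,0,-7.16],[-1,0,0,0,-7.16],[-1,0,0,0,-7.16]]' >/dev/null
python3 -m jog '[[-1,0,0,0,-7.16],[-1,0,0,0,-7.16],[-1,0,0,0,-7.16],[-1,0,0,0,-7.16],[-1,0,0,0,-7.16]]' >/dev/null
python3 -m jog '[[-1,0,0,0,-7.16],[-1,0,0,0,-7.16],[-1,0,0,0,-7.16],[-1,0,0,0,-7.16],[-1,0,0,0,-7.16]]' >/dev/null
python3 - <<'E'
from h import *
import pickle
go(.602,.1,.25,-161.7); t=cam("top"); save(t,"pics/t13.png"); pickle.dump(t,open("t13.pkl","wb"))
im=t["img"]; hs=cv2.cvtColor(im,cv2.COLOR_RGB2HSV)
g=((hs[:,:,0]>50)&(hs[:,:,0]<85)&(hs[:,:,1]>120)&(hs[:,:,2]>60)).astype(np.uint8); g[:165]=0; g[:,400:]=0
y,x=np.where(g); e=cv2.minEnclosingCircle(np.c_[x,y].astype(np.float32)); print(len(x),e, at(t,[e[0]],.112)[0])
m=((hs[:,:,0]>105)&(hs[:,:,0]<125)&(hs[:,:,1]>150)&(hs[:,:,2]>60)).astype(np.uint8); m[:220]=0; m[310:]=0; m[:,:400]=0; m[:,510:]=0
n,l,s,cc=cv2.connectedComponentsWithStats(m); i=1+np.argmax(s[1:,4]); ys,xs=np.where(l==i); r=cv2.minAreaRect(np.c_[xs,ys].astype(np.float32)); print(s[i],r,at(t,[r[0]],.08)[0]); print(at(t,cv2.boxPoints(r),.09).round(3).tolist())
E
```

```text
t 26.05 tcp [ 0.4989 -0.3198  0.2467] yaw_y -162.42 tilt 0.0 shift [-369.1 -225.    -3.4] turn -0.72
j [-0.71  0.35  0.1   1.33 -0.   -2.58] F [0.7 0.5 0.4] gap 0.0853 grip 0.0
29 ((327.0, 222.0), 16.492521286010742) [0.59764464 0.02021042 0.112     ]
[ 425  247   58   38 1198] ((454.7164306640625, 266.3638916015625), (23.18500328063965, 55.95357894897461), 72.75853729248047) [ 0.49825016 -0.30702439  0.08      ]
[[0.502, -0.228, 0.09], [0.548, -0.365, 0.09], [0.492, -0.381, 0.09], [0.447, -0.245, 0.09]]
```

```bash
python3 -m jog '[[-1,-0.03,-0.0183,0,0],[-1,-0.03,-0.0183,0,0],[-1,-0.03,-0.0183,0,0],[-1,-0.03,-0.0183,0,0],[-1,-0.03,-0.0183,0,0]]' >/dev/null
python3 -m jog '[[-1,-0.03,-0.0183,0,0],[-1,-0.03,-0.0183,0,0],[-1,-0.03,-0.0183,0,0],[-1,-0.03,-0.0183,0,0],[-1,-0.03,-0.0183,0,0]]' >/dev/null
python3 -m jog '[[-1,-0.03,-0.0183,0,0],[-1,-0.025,-0.0155,0,0],[-1,-0.014,-0.0085,0,0],[-1,0,0,0,0]]'
python3 - <<'E'
from h import *
go(.602,.1,.16); c=cam("wrist"); save(c,"pics/w14.png")
print("expected bar ends/pot px",proj(c,[[.602,.1,.162],[.5878,.1427,.162],[.6162,.0573,.162],[.631,.0125,.112],[.573,.1875,.112]]).round())
g=c["img"].max(2); d=((g<40)).astype(np.uint8); n,l,s,cc=cv2.connectedComponentsWithStats(d)
for i in range(1,n):
    if s[i,4]>300:
        ys,xs=np.where(l==i); print(s[i],cv2.minAreaRect(np.c_[xs,ys].astype(np.float32)))
t=cam("scene"); save(t,"pics/s14.png")
im=t["img"].astype(int); b=((im[:,:,2]>im[:,:,0]+50)&(im[:,:,2]>im[:,:,1]+30)).astype(np.uint8)
n,l,s,cc=cv2.connectedComponentsWithStats(b); print([(s[i].tolist()) for i in range(1,n) if s[i,4]>200])
o=np.array([.4985,-.3075,.06]);u=np.array([-.314,.949,0]);v=np.array([.949,.314,0]);k=np.array([0,0,1])
q=[proj(t,o+(u*x+v*y+k*z)/1000)[0] for x,y,z in [(-70,29,45),(-70,-29,45),(40,29,45),(40,-29,45),(80,29,24),(80,-29,24),(-70,29,0),(-70,-29,0),(34,29,0)]]; q=np.array(q); print("expected bbox if flat",q.min(0),q.max(0))
E
```

```text
clock: 27.27
tcp_pos: [0.6053, 0.1028, 0.2462]
orientation: [-0.0, 0.806, -0.593, -0.0]
wrist_force: [-0.0, -0.4, 0.0]
finger_gap: 0.0855
grip_force: 0.0
t 27.2667 tcp [0.6053 0.1028 0.2462] yaw_y -162.67 tilt 0.05 shift [ 1.8  4.  86.2] turn None
j [ 0.04  0.39  0.17  1.35  0.   -1.84] F [-0.  -0.4  0. ] gap 0.0855 grip 0.0
expected bar ends/pot px [[323. 253.]
 [323. 313.]
 [321. 185.]
 [320. 106.]
 [323. 331.]]
[   92   368   421   112 17483] ((302.0, 423.5), (420.0, 111.0), 0.0)
[ 509  378  131  102 6584] ((574.0, 428.4999694824219), (129.99996948242188, 100.99998474121094), -0.0)
[   0  419  105   61 2642] ((52.0, 449.0), (104.0, 60.0), 0.0)
[[143, 305, 68, 78, 2721]]
expected bbox if flat [145.86323069 302.87276892] [212.908631   379.77505843]
```

```bash
python3 - <<'E'
from h import *
im=cv2.imread("pics/w14.png"); roi=im[165:330,270:380].max(2)
d=(roi<60).astype(np.uint8); n,l,s,cc=cv2.connectedComponentsWithStats(d); i=1+np.argmax(s[1:,4]); ys,xs=np.where(l==i)
print(s[i]+np.array([270,165,0,0,0]),cv2.minAreaRect(np.c_[xs+270,ys+165].astype(np.float32)),np.polyfit(ys,xs,1))
hs=cv2.cvtColor(im,cv2.COLOR_BGR2HSV); g=((hs[:,:,0]>45)&(hs[:,:,0]<90)&(hs[:,:,1]>130)).astype(np.uint8); g[:,:220]=0; g[:,420:]=0; g[200:]=0
y,x=np.where(g); print(len(x),x.min(),x.max(),y.min(),y.max())
E
```

```text
[ 312  179   20  122 1580] ((321.4999694824219, 239.49996948242188), (18.999996185302734, 120.99998474121094), 0.0) [3.83915840e-02 4.98006645e+01]
1062 245 397 15 179
```

```bash
python3 -m jog '[[-1,0.001,0.001,0.025,0],[-1,0.001,0.001,0.025,0],[-1,0,0.001,0.025,0],[-1,0,0.001,0.015,0],[-1,0,0,0.01,0]]' >/dev/null
python3 -m jog '[[-1,0,0,0,0],[1,0,0,0,0],[1,0,0,0,0],[1,0,0,0,0],[1,0,0,0,0]]' 60 >/dev/null
python3 -m jog '[[1,0,0,0,0],[1,0,0,0,0],[1,0,0,0,0],[1,0,0,0,0],[1,0,0,0,0]]'
python3 -c "
from h import *
go(.602,.1,.144,90.0)"
```

```text
clock: 28.62
tcp_pos: [0.6047, 0.0969, 0.1475]
orientation: [-0.002, 0.805, -0.593, 0.002]
wrist_force: [5.4, 2.1, 1.1]
finger_gap: 0.0152
grip_force: 58.5
t 28.6167 tcp [0.6047 0.0969 0.1475] yaw_y -162.75 tilt 0.38 shift [-3.8  1.7  3.5] turn 107.25
j [ 0.03  0.42 -0.03  1.11  0.   -1.84] F [5.4 2.1 1.1] gap 0.0152 grip 58.526042103767395
```

```bash
python3 -m jog '[[-0.2,0,0,0,0],[-0.2,0,0,0,0],[-0.2,0,0,0,0],[-0.2,-0.004,0,0.002,0],[-0.2,0,0,0,0]]' >/dev/null
python3 -c "
from h import *
go(.602,.1,.144,90.0)"
python3 -m jog '[[1,0,0.001,0,0],[1,0,0,0,0],[1,0,0,0,0],[1,0,0,0,0],[1,0,0,0,0]]' 60 >/dev/null
python3 -m jog '[[1,0,0,0,0],[1,0,0,0,0]]'
python3 -c "
from h import *
go(.602,.1,.144,90.0)"
```

```text
t 29.0333 tcp [0.5999 0.1004 0.1436] yaw_y -162.76 tilt 0.07 shift [ 1.  -1.9 -0.4] turn 107.24
j [ 0.03  0.42 -0.04  1.11  0.   -1.84] F [-0.3  1.2 -0.2] gap 0.0512 grip 0.0
clock: 29.62
tcp_pos: [0.6035, 0.1008, 0.145]
orientation: [-0.003, 0.805, -0.593, 0.002]
wrist_force: [8.8, 3.9, -4.3]
finger_gap: 0.0157
grip_force: 58.6
t 29.6167 tcp [0.6035 0.1008 0.145 ] yaw_y -162.75 tilt 0.47 shift [0.3 1.7 1. ] turn 107.25
j [ 0.03  0.42 -0.04  1.1   0.   -1.84] F [ 8.8  3.9 -4.3] gap 0.0157 grip 58.57319533824921
```

```bash
python3 -m jog '[[1,0,-0.003,0,0],[1,0,0,0,2],[1,0,0,0,3],[1,0,0,0,4],[1,0,0,0,4.5]]' >/dev/null
python3 -m jog '[[1,0,0,0,4.5],[1,0,0,0,4.5],[1,0,0,0,4.5],[1,0,0,0,4.5],[1,0,0,0,4.5]]'
python3 -m jog '[[1,0,0,0,4.5],[1,0,0,0,4.5],[1,0,0,0,4.5],[1,0,0,0,4.5],[1,0,0,0,4.5]]'
python3 -m jog '[[1,0,0,0,4.5],[1,0,0,0,4.5],[1,0,0,0,4.5],[1,0,0,0,4.5],[1,0,0,0,4.5]]' >/dev/null
python3 -m jog '[[1,0,0,0,4.5],[1,0,0,0,4.5],[1,0,0,0,4.5],[1,0,0,0,4.5],[1,0,0,0,4]]' >/dev/null
python3 -m jog '[[1,0,0,0,2],[1,0,0,0,0.5],[1,0,0,0,0],[1,0,0,0,0],[1,0,0,0,0]]'
python3 - <<'E'
from h import *
go(.602,.1,.144,90.0); 
for n in("wrist","top"):
    c=cam(n); save(c,f"pics/{n}15.png")
    print(n,"expected green centre",proj(c,[.51,.1,.112]).round())
    hs=cv2.cvtColor(c["img"],cv2.COLOR_RGB2HSV); g=((hs[:,:,0]>50)&(hs[:,:,0]<90)&(hs[:,:,1]>110)&(hs[:,:,2]>40)).astype(np.uint8)
    nn,l,s,cc=cv2.connectedComponentsWithStats(g); print([s[i].tolist() for i in range(1,nn) if s[i,4]>25])
    if n=="wrist": red(c)
E
```

```text
clock: 30.45
tcp_pos: [0.6041, 0.1009, 0.1449]
orientation: [0.002, -0.581, 0.814, -0.001]
wrist_force: [3.8, 1.2, 0.7]
finger_gap: 0.0155
grip_force: 59.4
clock: 30.87
tcp_pos: [0.6044, 0.1007, 0.145]
orientation: [0.002, -0.411, 0.912, -0.001]
wrist_force: [4.5, 1.0, 1.2]
finger_gap: 0.0156
grip_force: 59.3
clock: 32.12
tcp_pos: [0.6047, 0.1001, 0.145]
orientation: [0.002, -0.015, 1.0, -0.0]
wrist_force: [5.5, -0.6, 0.5]
finger_gap: 0.015
grip_force: 59.3
t 32.1167 tcp [0.6047 0.1001 0.145 ] yaw_y 91.68 tilt 0.26 shift [2.7 0.  0.9] turn 1.68
j [ 0.03  0.43 -0.03  1.11 -0.    0.  ] F [ 5.5 -0.6  0.5] gap 0.015 grip 59.282777309417725
wrist expected green centre [[327.  91.]]
[[192, 0, 253, 217, 3075]]
red rows 32 161 area 6740 [([361.0, 57.0], 1460), ([270.0, 95.0], 1452), ([374.0, 103.0], 1359), ([323.0, 117.0], 1253), ([282.0, 140.0], 1195)]
top expected green centre [[294. 256.]]
[[316, 102, 56, 50, 2679], [606, 148, 30, 110, 1165]]
```

The green ring is centred at column 318 (expected 327), about 4 mm off, and all five radishes are visible in the pot. I trim that off and hand in.

```bash
python3 -m jog '[[1,0,0,0,1],[1,0,0,0,0.7],[1,0,0,0,0],[1,0,0,0,0],[1,0,0,0,0]]' >/dev/null
python3 -m jog '[[1,0,0,0,0],[1,0,0,0,0],[1,0,0,0,0]]'
python3 - <<'E'
from h import *
c=cam("wrist"); print(proj(c,[.51,.1,.112]).round())
hs=cv2.cvtColor(c["img"],cv2.COLOR_RGB2HSV); g=((hs[:,:,0]>50)&(hs[:,:,0]<90)&(hs[:,:,1]>110)&(hs[:,:,2]>40)).astype(np.uint8)
nn,l,s,cc=cv2.connectedComponentsWithStats(g); print([s[i].tolist() for i in range(1,nn) if s[i,4]>200])
print(env.hand_in())
E
```

```text
clock: 32.88
tcp_pos: [0.6047, 0.1001, 0.145]
orientation: [0.002, 0.0, 1.0, -0.0]
wrist_force: [4.8, -0.9, 0.0]
finger_gap: 0.0151
grip_force: 59.3
[[320.  90.]]
[[191, 0, 254, 217, 3039]]
the job is handed in; nothing more can be done
None
```

Handed in at about 33 s: all five radishes are in the green pot, the empty scoop is flat and released on the scale, and the gripper holds the carousel still with that pot facing front, within about 1 mm by the wrist camera; I didn't re-measure the bystanders, and no verdict came back.

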